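# Sweep the rivet press bed clear

### The arm

A 6-joint arm with a two-finger parallel gripper is mounted at the origin on the work surface. World frame = base frame: x ahead of the robot, y to its left, z up, the work surface at z = 0. Lengths are in mm, angles in rad, forces in N, time in s.
With the tool pointing down it reaches from about 350 to 875 mm from the base axis. Payload 4.2 kg.
Tool frame: the origin (TCP) lies between the finger pads, 19 mm behind the fingertips; this is the grasp point; z points along the fingers, y is the line along which they close (so a half turn about z gives the same grasp; the last joint's range is limited). The gripper opens to 85 mm and grips with 20 to 120 N. Pads are 22 mm wide; open, the fingers measure 114 mm over their backs; the gripper's body (76 mm by 85 mm) begins 54 mm behind the grasp point. The pads swing forward as they close: fully open they stand 13 mm farther back than shut.
Start: joints at [1.507, 0.385, 0.008, 0, -1.194, -0.259], TCP at [198.232, 592.709, 250.012] pointing down, gripper open.
Joint ranges: [-3.14, 3.14], [-1.21, 2.06], [-1.07, 1.41], [-3.16, 2.05], [-2.99, -0.16], [-3.1, 3.1]. Speed limits (rad/s): [2.79, 2.79, 3.14, 3.14, 3.14, 3.14].

### API

Orientations are given as a unit quaternion [x, y, z, w].
In Python, from bench import read_state, get_image, get_calibration, job_done gives the robot as it stands.
- The arm moves only by the shell command python3 -m creep 'ROWS'. ROWS is a JSON object of lists of equal length, an entry for each row: "translation": the shift along the world's x, y, z in cm, a list of three; "delta_rot": the turn, a rotation vector about the world's x, y, z in degrees, a list of three; "hand": the finger opening in cm, from 0 to 8.54. A call has 1 to 8 rows; each row is the pose to reach, as a shift and turn from the pose commanded when the call began; what a row does not reach only later rows make up. A row lasts 1/8 s, in which the tool goes at most 62.5 mm and 10.7 degrees, less where a joint would pass 70% of its speed; a pose out of reach is approached as far as the arm can. A call with a gripper value outside its range is refused whole. The fingers move at their own pace and stop on an object; the grip force is fixed at half the most. Time passes only in rows, so rows that repeat a pose let the fingers close. It gives the time, the measured TCP pose, the force, the opening and the grip force at its end, in the units of the state.
- read_state(): the state, without advancing time (a new reading comes with each control period).
- get_image(name): name is "scene" or "top" or "wrist"; returns (picture, depth): 384x512x3 uint8, red, green, blue; 384x512 float32, mm along the optical axis (not along the pixel's ray), 0 where there is no reading.
- get_calibration(name): a dict with "intrinsics" (3x3 intrinsics, pixels), "xyz" and "attitude" of the camera in the world. Camera axes: x right, y down, z forward; pixel columns grow to the right and rows downward; lengths in mm; the calibration is good to about 2 mm. A picture is of the moment at which its call begins: read the wrist's pose just before it. get_calibration takes no time and is no camera call; for the wrist camera it gives the pose at the moment of the call.
- job_done(): hands the job in; it is judged then, once.
The state is a dict: "clock": time; "joints": joint angles; "joint_vel": joint speeds; "joint_efforts": joint torques, N m; "position": TCP position; "ee_rot": TCP orientation; "contact_force": force on the tool from outside, world axes, zero at the start; "wrist_torque": the same for the moment, N m; "gripper_width": finger opening in mm; "grasp_force": force on a finger pad.
Only numpy, scipy, OpenCV 4.12 (cv2) and the standard library are available. Lean on these libraries where they do the work, as an engineer would, in place of code of your own. Each camera call takes 0.05 s, during which the arm holds its last target. There are 200 camera calls.

### The job

Take the brush from its rest and, reaching under the press head, sweep all four pieces of steel scrap off the press bed into the plain open tray beside it, touching the scrap only with the brush. Then stand the brush back down on its bristles in its rest and let go. Do not knock the press with the arm, and leave the climbing gear and battery case lying where they are.

Things in the scene. Friction and masses are not known exactly. Their poses are not given: they have to be found in the camera images.
- press: Grey bench rivet press, fixed. Origin at table height under its bed's centre; z up, x toward its column (away from robot). Bed: flat dark steel plate 140 (x) x 160 (y) mm, top 80 mm above the table, 16 mm thick, open on both y sides and toward the robot. Column 36 mm wide in y, x 95 to 155 mm, 330 mm tall. A hand lever rises at the back from (100, 35, 285) to (170, 35, 395) mm.
- press_head (a point): Middle of the lower front edge of the press head, at (-58, 0, 220) mm in the press frame. The head is a beam 36 mm wide in y running from here back over the bed to the column, its underside 220 and its top 335 mm above the table.
- press_ram (a point): Lower end of the ram, a rod 22 mm thick hanging from the head: at (15, 0, 180) mm in the press frame, 100 mm above the bed.
- scrap_tray: Plain undivided aluminium tray, fixed, beside the bed on either its +y or its -y side. Outside 150 (x) x 120 (y) x 56 mm high, walls and floor 4 mm, same x and y directions as the press. Origin at the centre of its underside; its near wall is tucked 11 mm under the edge of the bed, so what is pushed off that edge falls in.
- parts_box: Aluminium box of the same outline as the tray, divided in six, with new rivets in it, fixed on the other side of the bed. Origin at the centre of its underside. No scrap may end up here.
- scrap1: Steel scrap on the bed: square bar end 22 x 20 x 16 mm high, about 50 g. Origin at the centre of its underside.
- scrap2: Steel scrap on the bed: angle offcut (L seen from above) 24 x 20 x 18 mm high, about 40 g. Origin at the middle of its underside.
- scrap3: Steel scrap on the bed: cut-off hexagon bolt head, 22 mm across flats, 15 mm high with a stub 12 mm thick and 10 mm tall upward, about 40 g. Origin at the centre of its underside.
- scrap4: Steel scrap on the bed: stepped block 24 x 18 mm, 10 mm high with a 10 mm wide step up to 20 mm, about 45 g. Origin at the centre of its underside.
- brush: Bench brush, 110 to 180 g, standing in its rest. Origin at the centre of its bristle ends; z up as it stands, x along the head. Head 110 (x) x 30 (y) mm: bristles 28 mm tall (one stiff block), wooden back with top at 46 mm. Straight handle from x = -40 mm on the head's top, leaning 28 degrees from vertical toward -x (the robot), 130 mm long, 20 mm thick in y, 24 mm the other way.
- brush_grip (a point): Point on the axis of the brush handle, 105 mm along it from the head's top: at (-89, 0, 139) mm in the brush's frame. A good place to grip, with fingers closing along the brush's y and the tool pointing along the handle.
- brush_rest: Plywood block with a shallow tray on top that is the brush's rest, fixed. Outside 134 (x) x 54 (y) x 42 mm high; on top a recess 126 x 46 mm, 8 mm deep, its floor 34 mm above the table. Origin at the centre of the underside; the brush head lies along its x.
- carabiner1: Purple carabiner lying flat, 100 x 65 x 10 mm, bystander.
- carabiner2: Purple carabiner lying flat, 100 x 65 x 10 mm, bystander.
- whistle: Black plastic whistle, 55 x 25 x 16 mm, bystander.
- cam: Orange climbing cam lying on its side, 135 x 65 x 40 mm, bystander.
- ascender: Silver ascender lying flat, 205 x 60 x 26 mm, bystander.
- battery_case: Steel headlamp battery case, 90 x 60 x 45 mm, bystander.

How it is judged:
By the outcome, as a careful person would: the job done as asked, in the order asked, and still so for the second after the job is handed in, with the robot touching nothing.
It also fails if it takes over 58 s, if anything falls off the work surface, if the arm or the gripper's body presses on something with over 40 N, if the wrist force passes 120 N, or if a joint passes its speed limit or range.

## Working session

There is one attempt and no reset: what is moved stays moved. The work goes in short steps, Python scripts to look and compute and a shell command to move; the robot and the scene stay as the last step left them, time stands still between calls to the robot, and variables do not carry over. Pictures are saved under pics/ and viewed, at most 10 in all, crops included, and the job is handed in when it is done.

```bash
mkdir -p pics; ls
python3 - <<'E'
from bench import *
import cv2,numpy as np
for n in("scene","top"):
    p,d=get_image(n); c=get_calibration(n); np.savez(f"pics/{n}0.npz",p=p,d=d)
    cv2.imwrite(f"pics/{n}0.png",p[...,::-1]); print(n,c)
print(read_state())
E
```

```text
pics
scene {'intrinsics': array([[351.41898035,   0.        , 251.27440177],
       [  0.        , 351.41898035, 192.87844649],
       [  0.        ,   0.        ,   1.        ]]), 'xyz': array([1108.06409214,  649.53487025,  793.89529974]), 'attitude': array([ 0.27340222,  0.85162871, -0.42467229, -0.14011859])}
top {'intrinsics': array([[434.66383497,   0.        , 256.82106506],
       [  0.        , 434.66383497, 190.31575622],
       [  0.        ,   0.        ,   1.        ]]), 'xyz': array([ 490.71276261,  -75.80094825, 1335.4341431 ]), 'attitude': array([ 0.71402636, -0.69912959,  0.01786211, -0.03263617])}
{'clock': 0.1, 'joints': array([ 1.50662058e+00,  3.85456148e-01,  6.74269704e-03, -4.10347714e-04,
       -1.19398409e+00, -2.58576817e-01]), 'joint_vel': array([-0.00142227, -0.00247066,  0.00305408,  0.00113655, -0.00042239,
        0.00067799]), 'joint_efforts': array([-1.87767891e-04, -3.93319380e+01,  1.88927865e+01,  4.19789717e+00,
       -2.58802262e-03,  6.24924880e-06]), 'position': array([198.08426005, 592.26490865, 249.0410347 ]), 'ee_rot': array([ 9.86994455e-01, -1.60751378e-01, -9.75531107e-05,  9.64628665e-04]), 'contact_force': array([ 1.55689246, -0.13375803,  0.39124285]), 'wrist_torque': array([ 0.01452796, -0.02336618, -0.01577003]), 'grasp_force': 0.0, 'gripper_width': 85.31377235599338}
```

View pics/scene0.png

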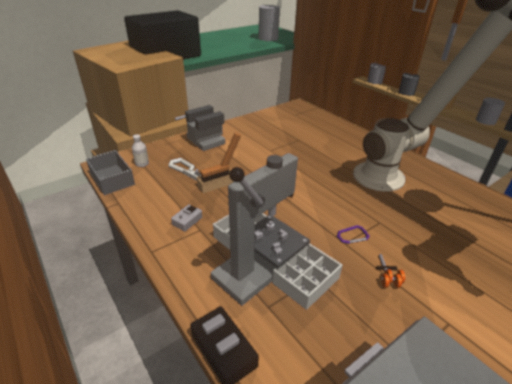

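View pics/top0.png

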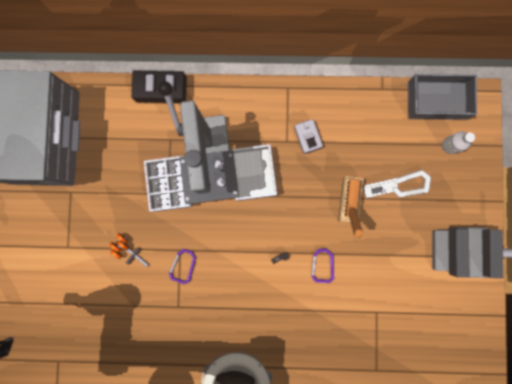

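The scene view shows the press at about (250,235), with the divided box on the near side at (308,270). The top view shows the head over the bed at (205,160), the open tray at (252,170) on the −y side, the divided box at (167,183), and the brush with its rest at (352,200). The ascender lies just to the right of the rest at (398,186).

```bash
cat > h.py <<'E'
import numpy as np,cv2
from scipy.spatial.transform import Rotation as R
from bench import *
def cloud(d,c):
    K=c["intrinsics"];v,u=np.mgrid[:d.shape[0],:d.shape[1]]
    p=np.stack([(u-K[0,2])/K[0,0]*d,(v-K[1,2])/K[1,1]*d,d],-1)
    w=p@R.from_quat(c["attitude"]).as_matrix().T+c["xyz"]; w[d==0]=np.nan
    return w
def rect(w,m):
    p=w[m][:,:2].astype(np.float32); return cv2.minAreaRect(p),len(p)
E
python3 - <<'E'
from h import *
c=get_calibration("top");f=np.load("pics/top0.npz");w=cloud(f["d"],c);z=w[...,2]
v,u=np.mgrid[:384,:512]
def B(a,b,c_,d): return (u>a)&(u<b)&(v>c_)&(v<d)
print("table z",np.nanmedian(z[300:330,300:400]))
print("boxes rim",rect(w,B(140,200,140,215)&(z>46)&(z<62)),rect(w,B(225,282,138,205)&(z>46)&(z<62)))
print("bed",rect(w,B(170,240,110,210)&(z>73)&(z<88)),np.nanmedian(z[B(170,240,110,210)&(z>73)&(z<88)]))
print("head top",rect(w,B(170,230,95,210)&(z>315)&(z<345)))
print("rest",rect(w,B(330,375,170,225)&(z>34)&(z<48)),"brushhead",rect(w,B(335,375,170,225)&(z>70)&(z<86)))
m=B(335,380,170,245)&(z>90);print("handle",rect(w,m))
q=w[m];zz=q[:,2]
for a in range(90,200,15):
    s=q[(zz>=a)&(zz<a+15)]
    if len(s):print(a,len(s),s.mean(0).round(1))
# zoomed pictures
hm=np.clip(np.nan_to_num(z)/350*255,0,255).astype(np.uint8)
im=f["p"][...,::-1]
cr=cv2.resize(im[80:220,140:290],None,fx=4,fy=4,interpolation=cv2.INTER_CUBIC)
cr2=cv2.resize(np.load("pics/scene0.npz")["p"][...,::-1][180:310,200:350],None,fx=4,fy=4,interpolation=cv2.INTER_CUBIC)
cv2.imwrite("pics/sc_crop.png",cr2)
E
```

```text
table z -0.33584873714698915
boxes rim (((597.512451171875, 222.00726318359375), (150.8728485107422, 120.88533020019531), 9.2420654296875), 371) (((637.079345703125, -34.210479736328125), (150.85848999023438, 118.02351379394531), 8.476765632629395), 199)
bed (((655.501220703125, 100.16914367675781), (218.10340881347656, 160.6933135986328), 8.724198341369629), 1723) 79.50644980987727
head top (((663.5651245117188, 111.62240600585938), (212.79905700683594, 60.400047302246094), 9.439956665039062), 1276)
rest (((561.8331298828125, -327.9072265625), (55.673072814941406, 134.57936096191406), 83.26094055175781), 278) brushhead (((564.5593872070312, -325.0220031738281), (30.679840087890625, 108.22307586669922), 85.0407943725586), 338)
handle (((493.5810852050781, -318.07525634765625), (20.7392635345459, 77.12496948242188), 86.7761459350586), 255)
90 27 [ 523.7 -317.2   97.8]
105 24 [ 517.7 -318.   113. ]
120 24 [ 508.4 -317.   127. ]
135 30 [ 501.5 -315.9  142. ]
150 28 [ 493.1 -315.   157.6]
165 30 [ 484.8 -313.8  173.1]
180 64 [ 469.2 -315.3  189.7]
195 28 [ 470.8 -316.3  197.6]
```

View pics/sc_crop.png

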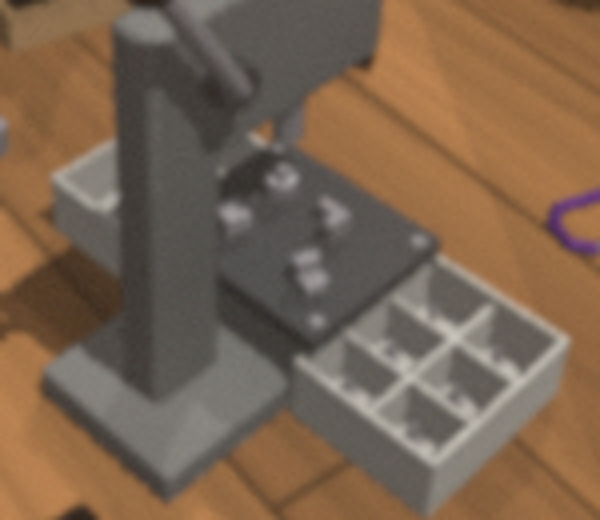

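The crop shows four scrap pieces, at crop pixels (283,180), (235,215), (330,213) and (310,270). There are small bright screw spots at the bed corners, and the ram is at (290,125).

```bash
cat >> h.py <<'E'
yawP=np.radians(8.8); C=np.array([617.3,93.9])
XP=np.array([np.cos(yawP),np.sin(yawP)]);YP=np.array([-XP[1],XP[0]])
def press(w):
    d=w[...,:2]-C; return np.stack([d@XP,d@YP,w[...,2]],-1)
def brushpose(x,y,z,yaw,f=28):
    "TCP pos and R for brush origin x,y,z (world), yaw deg"
    Rb=R.from_euler('z',yaw,degrees=True); s,c=np.sin(np.radians(f)),np.cos(np.radians(f))
    T=R.from_matrix(np.array([[c,0,s],[0,-1,0],[s,0,-c]]).T if 0 else np.column_stack([[c,0,s],[0,-1,0],[s,0,-c]]))
    return np.array([x,y,z])+Rb.apply([-89,0,139]),Rb*T
def delta(pos,Rt):
    s=read_state(); return ((pos-s["position"])/10).round(2),(Rt*R.from_quat(s["ee_rot"]).inv()).as_rotvec(degrees=True).round(2)
E
python3 - <<'E'
from h import *
for n in("scene","top"):
    f=np.load(f"pics/{n}0.npz");p=press(cloud(f["d"],get_calibration(n)))
    bed=(abs(p[...,0])<80)&(abs(p[...,1])<90)
    print(n,"bed z",np.nanmedian(p[bed&(abs(p[...,2]-80)<5)][:,2]))
    m=(bed&(p[...,2]>85)&(p[...,2]<112)).astype(np.uint8)
    k,l,st,_=cv2.connectedComponentsWithStats(m)
    for i in range(1,k):
        if st[i,4]>4:
            q=p[l==i];print(st[i],q.mean(0).round(),q.min(0).round(),q.max(0).round())
    q=p[(abs(p[...,2]-80)<3)&bed];print(q.min(0),q.max(0))
    h=p[(abs(p[...,1])<60)&(abs(p[...,2]-335)<6)];print("headtop",np.percentile(h,[1,50,99],axis=0).round())
c=get_calibration("wrist");s=read_state()
Rt=R.from_quat(s["ee_rot"]);print(c["intrinsics"][0,0],Rt.inv().apply(c["xyz"]-s["position"]),(Rt.inv()*R.from_quat(c["attitude"])).as_matrix().round(2))
# pregrasp 60mm back along handle
pos,Rr=brushpose(563,-325.5,34,-5.3); print(pos,delta(pos-60*Rr.as_matrix()[:,2],Rr))
E
```

```text
scene bed z 80.60290712998972
[266 220   9  10  59] [-17. -37.  96.] [-31. -51.  85.] [ -8. -28. 108.]
[255 229   8   9  55] [ 33. -36.  94.] [ 21. -50.  85.] [ 43. -27.  99.]
[280 229   8  11  57] [-15.  17.  95.] [-27.   1.  85.] [ -3.  26. 101.]
[273 242   9  11  71] [36. 39. 94.] [24. 27. 85.] [ 46.  52. 102.]
[-68.96022347 -82.25841241  77.08064684] [72.30549371 76.86291677 82.98710183]
headtop [[-704.  -20.  329.]
 [  68.    4.  335.]
 [ 156.   38.  340.]]
top bed z 79.5729899912003
[215 161   8   8  57] [ 29. -36.  95.] [ 18. -47.  85.] [ 40. -24. 101.]
[217 178   9   9  56] [-22. -36.  97.] [-34. -48.  86.] [-10. -24. 108.]
[-70.13685885 -79.98768972  77.0079747 ] [69.89331902 80.34243492 82.99981251]
headtop [[-55. -18. 329.]
 [ 67.  -1. 334.]
 [152.  33. 339.]]
315.7438112182934 [  72.09744768   -0.44028864 -122.9531124 ] [[ 0.   -0.96 -0.28]
 [ 1.    0.   -0.  ]
 [ 0.   -0.28  0.96]]
[ 474.38050186 -317.27901772  173.        ] (array([ 24.82, -90.69,  -2.31]), array([ -5.68, -27.47,  12.96]))
```

Positions agree with the given sizes: press centre at (617,94), yaw 8.8°, bed at z 80, and the scrap within press x −34..46 and y −50..52. Next I move toward the brush handle along an arc in front of the press.

```bash
python3 -m creep '{"translation":[[3,-5,2],[5,-10,4],[8,-15,6],[10,-20,7],[13,-25,7],[16,-30,7],[19,-36,7],[20,-41,7]],"delta_rot":[[0,0,0],[0,0,2],[0,0,4],[0,0,6],[0,0,8],[0,0,10],[0,0,12],[0,0,13]],"hand":[8.5,8.5,8.5,8.5,8.5,8.5,8.5,8.5]}'
python3 -m creep '{"translation":[[0.5,-6,0],[0.5,-12,0],[0.5,-18,0],[0.5,-24,0],[1,-30,-1],[1.5,-36,-2],[2,-42,-3],[2.5,-48,-5]],"delta_rot":[[0,0,0],[0,-5,0],[0,-10,0],[0,-15,0],[0,-20,0],[0,-25,0],[0,-29,0],[0,-32,0]],"hand":[8.5,8.5,8.5,8.5,8.5,8.5,8.5,8.5]}'
python3 - <<'E'
from h import *
pos,Rr=brushpose(563,-325.5,34,-5.3,32);print(delta(pos-80*Rr.as_matrix()[:,2],Rr))
c=get_calibration("wrist");p,d=get_image("wrist");np.savez("pics/w1.npz",p=p,d=d,**c);cv2.imwrite("pics/w1.png",p[...,::-1])
w=cloud(d,c);z=w[...,2];b=(w[...,0]>440)&(w[...,0]<640)&(abs(w[...,1]+325)<50)
print("head",rect(w,b&(z>74)&(z<86)&(w[...,0]>500)))
for a in range(90,200,15):
    q=w[b&(z>=a)&(z<a+15)]
    if len(q)>10: print(a,len(q),q.mean(0).round(1),np.ptp(q,axis=0).round())
E
```

```text
clock: 1.1
position: [398.7, 180.7, 319.6]
ee_rot: [0.999, -0.048, -0.0, 0.0]
contact_force: [0.8, 0.1, -0.4]
gripper_width: 85.1
grasp_force: 0.0
clock: 2.1
position: [422.2, -287.9, 273.8]
ee_rot: [0.96, -0.046, 0.274, -0.013]
contact_force: [1.8, 0.0, -0.0]
gripper_width: 85.1
grasp_force: 0.0
(array([ 1.  , -2.55, -3.29]), array([-2.9 ,  0.  , -0.65]))
head (((566.3990478515625, -327.535400390625), (30.010042190551758, 108.995849609375), 85.11223602294922), 1786)
90 43 [ 530.1 -322.9   98.6] [10. 18. 15.]
105 57 [ 518.7 -319.5  113.6] [23. 21. 12.]
120 59 [ 514.7 -321.7  127.6] [10. 19. 15.]
135 81 [ 504.3 -318.7  142.3] [22. 20. 14.]
150 99 [ 496.2 -318.6  158.4] [26. 21. 14.]
165 106 [ 489.1 -318.5  173.2] [28. 21. 15.]
180 619 [ 467.4 -318.   190.8] [31. 21. 15.]
195 356 [ 473.3 -318.9  196.8] [14. 19.  5.]
```

```bash
python3 -m creep '{"translation":[[1.2,-2.8,-3.3],[1.2,-2.8,-3.3],[2.3,-2.9,-5],[3.4,-3,-6.8],[4.4,-3.1,-8.5],[5.4,-3.1,-10.1],[5.4,-3.1,-10.1],[5.4,-3.1,-10.1]],"delta_rot":[[-2.9,0,-0.2],[-2.9,0,-0.2],[-2.9,0,-0.2],[-2.9,0,-0.2],[-2.9,0,-0.2],[-2.9,0,-0.2],[-2.9,0,-0.2],[-2.9,0,-0.2]],"hand":[8.5,8.5,8.5,8.5,8.5,8.5,8.5,8.5]}'
python3 -m creep '{"translation":[[0,0,0],[0,0,0],[0,0,0],[0,0,0],[0,0,0],[0,0,0],[0,0,0],[0,0,0]],"delta_rot":[[0,0,0],[0,0,0],[0,0,0],[0,0,0],[0,0,0],[0,0,0],[0,0,0],[0,0,0]],"hand":[3,1.5,1.5,1.5,1.5,1.5,1.5,1.5]}'
python3 - <<'E'
from h import *
s=read_state();print(s)
pos,Rr=brushpose(565.5,-326.5,34,-4.9,32);print(delta(pos,Rr))
E
```

```text
clock: 3.15
position: [476.7, -317.0, 172.8]
ee_rot: [0.961, -0.041, 0.274, 0.011]
contact_force: [-0.2, 0.2, -0.5]
gripper_width: 85.0
grasp_force: 0.0
clock: 4.15
position: [476.6, -317.0, 172.7]
ee_rot: [0.961, -0.041, 0.274, 0.011]
contact_force: [-1.7, 1.4, 4.3]
gripper_width: 19.6
grasp_force: 62.1
{'clock': 4.15, 'joints': array([-0.41414519,  0.22033954, -0.41444896, -0.41490859, -0.43913117,
        2.23276585]), 'joint_vel': array([-0.00197053,  0.0001904 ,  0.00114417, -0.00024997, -0.00069757,
        0.00117768]), 'joint_efforts': array([-8.49444332e-04, -2.58129412e+01,  1.58521324e+01,  3.00464988e+00,
        1.11102551e+00,  2.51298380e-02]), 'position': array([ 476.58469601, -317.00673597,  172.68590854]), 'ee_rot': array([ 0.96091462, -0.04071896,  0.2736106 ,  0.01105869]), 'contact_force': array([-1.69752702,  1.36542296,  4.32018528]), 'wrist_torque': array([0.57490851, 0.99654272, 0.25422942]), 'grasp_force': 62.096779346466064, 'gripper_width': 19.566247936590937}
(array([ 0.02, -0.19,  0.03]), array([-0.08, -0.21, -0.06]))
```

```bash
python3 -m creep '{"translation":[[0,0,0.5],[0,0,1.5],[0,0,3],[0,0,5],[0,0,7],[0,0,8.5],[0,0,9.3],[0,0,9.3]],"delta_rot":[[0,0,0],[0,0,0],[0,0,0],[0,0,0],[0,0,0],[0,0,0],[0,0,0],[0,0,0]],"hand":[1.5,1.5,1.5,1.5,1.5,1.5,1.5,1.5]}'
cat >> h.py <<'E'
def look(name):
    "fit brush in hand: head-top plane points from wrist cam"
    c=get_calibration("wrist");s=read_state();p,d=get_image("wrist");cv2.imwrite(f"pics/{name}.png",p[...,::-1]);np.savez(f"pics/{name}.npz",p=p,d=d,**c)
    w=cloud(d,c);_,Rb=brushpose(0,0,0,0,32)
    Rw=R.from_quat(s["ee_rot"])*Rb.inv()      # nominal brush orientation
    l=Rw.inv().apply((w-s["position"]).reshape(-1,3)).reshape(w.shape)+[-89,0,139]
    m=(abs(l[...,0]-10)<50)&(abs(l[...,1])<25)&(abs(l[...,2]-46)<14)
    q=l[m];g=q[abs(q[:,1])<14]
    A=np.c_[g[:,:2],np.ones(len(g))];k=np.linalg.lstsq(A,g[:,2],rcond=None)[0]
    for _ in range(3):
        r=abs(A@k-g[:,2])<3;k=np.linalg.lstsq(A[r],g[r,2],rcond=None)[0]
    ma=abs(l[...,2]-k[2]-k[0]*l[...,0]-k[1]*l[...,1])<4
    print("plane slopes deg",np.degrees(k[:2]).round(1),"z0",k[2].round(1),"rect",rect(l,ma&(abs(l[...,0])<70)&(abs(l[...,1])<25)))
E
python3 - <<'E'
from h import *
look("w2");s=read_state();print(s["joints"].round(2))
# carry pose brush press(-75,y)
for (x,y,z) in [(-75,-120,125),(-75,95,125),(2,95,125),(2,85,82),(2,-90,82)]:
    o=C+x*XP+y*YP;pos,Rr=brushpose(*o,z,8.8,32);print(pos.round(1),delta(pos,Rr))
E
```

```text
clock: 5.15
position: [476.6, -317.0, 265.9]
ee_rot: [0.961, -0.041, 0.274, 0.011]
contact_force: [-0.5, 0.5, -1.3]
gripper_width: 19.0
grasp_force: 61.2
plane slopes deg [ 0.2 -1.3] z0 45.7 rect (((2.183238983154297, -0.86773681640625), (29.991199493408203, 107.94251251220703), 89.9955062866211), 3637)
[-0.4   0.11 -0.33 -0.28 -0.62  2.07]
[473.6 -49.8 264. ] (array([-0.27, 26.71, -0.11]), array([-0.09, -0.27, 13.65]))
[440.7 162.7 264. ] (array([-3.56, 47.95, -0.11]), array([-0.09, -0.27, 13.65]))
[516.8 174.5 264. ] (array([ 4.05, 49.13, -0.11]), array([-0.09, -0.27, 13.65]))
[518.3 164.6 221. ] (array([ 4.2 , 48.14, -4.41]), array([-0.09, -0.27, 13.65]))
[545.1  -8.4 221. ] (array([ 6.88, 30.85, -4.41]), array([-0.09, -0.27, 13.65]))
```

The brush is held straight, with tilt under 1.5° and its top 46 mm above the bristle ends as expected. Next I carry it in front of the press to the far side.

```bash
python3 -m creep '{"translation":[[0,2,0],[0,5,0],[0,8.5,0],[0,12,0],[0,16,0],[-0.1,20,0],[-0.2,24,0],[-0.4,27,0]],"delta_rot":[[0,0,1],[0,0,3],[0,0,5],[0,0,7],[0,0,9],[0,0,11],[0,0,12.5],[0,0,13.7]],"hand":[1.5,1.5,1.5,1.5,1.5,1.5,1.5,1.5]}'
python3 -m creep '{"translation":[[-0.5,3,0],[-0.9,6,0],[-1.4,9,0],[-1.8,12,0],[-2.3,15,0],[-2.8,18,0],[-3.1,20,0],[-3.2,21.3,0]],"delta_rot":[[0,0,0],[0,0,0],[0,0,0],[0,0,0],[0,0,0],[0,0,0],[0,0,0],[0,0,0]],"hand":[1.5,1.5,1.5,1.5,1.5,1.5,1.5,1.5]}'
python3 - <<'E'
from h import *
look("w3");s=read_state();print(s["joints"].round(2))
for (x,y,z) in [(2,95,125),(2,85,82),(2,-90,82)]:
    o=C+x*XP+y*YP;pos,Rr=brushpose(*o,z,8.8,32);print(pos.round(1),delta(pos,Rr))
f=np.load("pics/w3.npz");p=press(cloud(f["d"],f))
bed=(abs(p[...,0])<75)&(abs(p[...,1])<85)
print("bedz",np.nanmedian(p[bed&(abs(p[...,2]-80)<6)],axis=0))
m=(bed&(p[...,2]>85)&(p[...,2]<110)).astype(np.uint8)
k,l,st,_=cv2.connectedComponentsWithStats(m)
for i in range(1,k):
    if st[i,4]>20: q=p[l==i];print(st[i],q.mean(0).round(),q.min(0).round(),q.max(0).round())
E
```

```text
clock: 6.2
position: [471.8, -45.6, 264.4]
ee_rot: [0.959, 0.075, 0.272, -0.022]
contact_force: [0.8, 0.0, -1.5]
gripper_width: 18.7
grasp_force: 61.3
clock: 7.2
position: [440.1, 166.8, 264.5]
ee_rot: [0.959, 0.075, 0.272, -0.022]
contact_force: [0.7, 0.3, -2.1]
gripper_width: 19.2
grasp_force: 61.1
plane slopes deg [ 0.2 -1.5] z0 45.7 rect (((2.360443115234375, -0.9740123748779297), (30.02756118774414, 107.6983871459961), 89.9200668334961), 3639)
[ 0.8  -0.12 -0.92  0.81 -0.44  0.24]
[516.8 174.5 264. ] (array([ 7.64,  0.65, -0.08]), array([-0.03, -0.28, -0.23]))
[518.3 164.6 221. ] (array([ 7.79, -0.34, -4.38]), array([-0.03, -0.28, -0.23]))
[545.1  -8.4 221. ] (array([ 10.47, -17.63,  -4.38]), array([-0.03, -0.28, -0.23]))
bedz [-9.74638418  2.45105705 79.22576022]
[291  80  25  23 384] [33. 40. 93.] [22. 27. 85.] [ 47.  54. 101.]
[360  81  23  25 378] [ 29. -35.  93.] [ 19. -46.  85.] [ 44. -24.  97.]
[316 118  26  23 383] [-18.  17.  95.] [-24.   2.  85.] [ -3.  27. 100.]
[365 123  24  24 437] [-22. -35.  96.] [-31. -49.  85.] [ -8. -26. 106.]
```

View pics/w3.png

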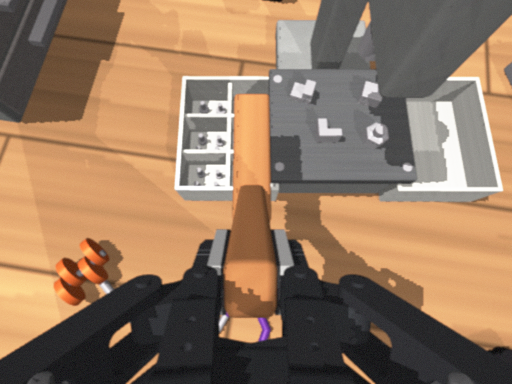

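The wrist view shows the brush at (250,150) over the box side of the bed. The four scraps are on the bed at (303,91), (371,91), (329,129) and (377,132), and the open tray is to the right at (455,130). The corner screws are flush. The brush can go in on the +y side and down.

```bash
python3 -m creep '{"translation":[[2,0.2,0],[4,0.3,0],[6,0.5,0],[7.6,0.6,0],[7.6,0.6,-1.5],[7.7,0.4,-3],[7.8,0.1,-4],[7.8,-0.2,-4.4]],"delta_rot":[[0,0,0],[0,0,0],[0,0,0],[0,0,0],[0,0,0],[0,0,0],[0,0,0],[0,0,0]],"hand":[1.5,1.5,1.5,1.5,1.5,1.5,1.5,1.5]}'
python3 - <<'E'
from h import *
look("w4");s=read_state();print(s["joints"].round(2),s["contact_force"].round(1))
for (x,y,z) in [(2,85,82),(2,-60,82),(2,-90,82)]:
    o=C+x*XP+y*YP;pos,Rr=brushpose(*o,z,8.8,32);print(pos.round(1),delta(pos,Rr))
E
```

```text
clock: 8.25
position: [518.2, 163.3, 219.9]
ee_rot: [0.959, 0.074, 0.272, -0.021]
contact_force: [-0.1, -0.1, -1.2]
gripper_width: 19.2
grasp_force: 61.3
plane slopes deg [ 0.1 -1.4] z0 45.7 rect (((2.4448089599609375, -0.9901294708251953), (30.03223991394043, 107.86817932128906), 89.97187805175781), 3646)
[ 0.49  0.06 -0.92  1.23 -0.19  0.06] [ 0.5 -1.2 -2.1]
[518.3 164.6 221. ] (array([0.03, 0.18, 0.15]), array([ 0.06, -0.4 , -0.03]))
[540.5  21.3 221. ] (array([  2.25, -14.15,   0.15]), array([ 0.06, -0.4 , -0.03]))
[545.1  -8.4 221. ] (array([  2.71, -17.12,   0.15]), array([ 0.06, -0.4 , -0.03]))
```

Joint 5 is at −0.19 and its limit is −0.16, so part of the sweep could be out of reach. I'll fit the arm's simple geometry from the recorded poses and choose a tool attitude that keeps joint 5 inside its range.

```bash
cat >> h.py <<'E'
from scipy.optimize import least_squares,brentq
# rows: j1,j2,j3, |j5|, tcp, quat
D=[(1.5066,.38546,.00674,1.194,[198.1,592.3,249.0],[.98699,-.16075,-.0001,.00096]),
(-.41414,.22034,-.41445,.43913,[476.6,-317.0,172.7],[.96091,-.04072,.27361,.01106]),
(-.40,.11,-.33,.62,[476.6,-317.,265.9],[.961,-.041,.274,.011]),
(.80,-.12,-.92,.44,[440.1,166.8,264.5],[.959,.075,.272,-.022]),
(.49,.06,-.92,.19,[518.2,163.3,219.9],[.959,.074,.272,-.021])]
def res(k):
    h,L1,a,L2,d,r0=k;o=[]
    for j1,j2,j3,_,p,q in D:
        w=np.array(p)-d*R.from_quat(q).as_matrix()[:,2];ph=j2-j3
        o+=[r0+L1*np.sin(j2)+a*np.sin(ph)+L2*np.cos(ph)-np.hypot(*w[:2]),h+L1*np.cos(j2)+a*np.cos(ph)-L2*np.sin(ph)-w[2]]
    return o
def arm():
    s=least_squares(res,[300,400,0,400,250,0]);return s.x,np.abs(s.fun).max()
def ik(k,pos,Rt):
    "j1,phi,|j5|"
    h,L1,a,L2,d,r0=k;t=Rt.as_matrix()[:,2];w=pos-d*t;r=np.hypot(*w[:2]);j1=np.arctan2(w[1],w[0])
    f=lambda x:[r0+L1*np.sin(x[0])+a*np.sin(x[1])+L2*np.cos(x[1])-r,h+L1*np.cos(x[0])+a*np.cos(x[1])-L2*np.sin(x[1])-w[2]]
    x=least_squares(f,[.05,.9]).x
    F=np.array([np.cos(x[1])*np.cos(j1),np.cos(x[1])*np.sin(j1),-np.sin(x[1])])
    return j1,x[0],x[1],np.arccos(np.clip(F@t,-1,1))
def pose(x,y,zlow,yaw,pitch,roll,ox=2.4):
    "tcp for brush (press frame centre of head x,y), lowest bristle corner at zlow; pitch + = +x end down, roll + about brush x"
    Rb=R.from_euler('ZYX',[yaw,pitch,roll],degrees=True)
    cs=Rb.apply([[sx*55,sy*15,0] for sx in(-1,1) for sy in(-1,1)]);z=zlow-cs[:,2].min()
    o=np.r_[C+x*XP+y*YP,z]
    return o+Rb.apply([-89-ox,0,139]),Rb*brushpose(0,0,0,0,32)[1]
E
python3 - <<'E'
from h import *
k,e=arm();print(k.round(1),e)
for d in D: print(round(ik(k,np.array(d[4]),R.from_quat(d[5]))[3],3),d[3],end="; ")
print()
for yaw in(8.8,3,-2):
  for pitch in(0,3,6):
    for roll in(0,-8,-12,8):
      j=[ik(k,*pose(2,y,81.5,yaw,pitch,roll))[3] for y in(85,50,10,-30,-60,-90)]
      print(yaw,pitch,roll,np.round(j,2))
E
```

```text
[ -8.7 284.9  16.5  64.9  11.5 455.3] 61.64409913819955
1.374 1.194; 0.929 0.43913; 0.899 0.62; 0.842 0.44; 0.091 0.19; 
8.8 0 0 [0.09 0.06 0.03 0.04 0.07 0.1 ]
8.8 0 -8 [0.23 0.2  0.15 0.11 0.08 0.06]
8.8 0 -12 [0.3  0.26 0.22 0.18 0.15 0.12]
8.8 0 8 [0.06 0.1  0.14 0.18 0.21 0.24]
8.8 3 0 [0.26 0.24 0.23 0.23 0.24 0.26]
8.8 3 -8 [0.35 0.32 0.28 0.26 0.25 0.24]
8.8 3 -12 [0.39 0.35 0.31 0.28 0.26 0.24]
8.8 3 8 [0.24 0.25 0.27 0.3  0.33 0.36]
8.8 6 0 [0.44 0.42 0.42 0.42 0.43 0.44]
8.8 6 -8 [0.5  0.48 0.45 0.43 0.42 0.42]
8.8 6 -12 [0.53 0.5  0.46 0.44 0.42 0.41]
8.8 6 8 [0.42 0.43 0.44 0.46 0.49 0.51]
3 0 0 [0.16 0.12 0.08 0.04 0.03 0.05]
3 0 -8 [0.3  0.26 0.22 0.18 0.15 0.12]
3 0 -12 [0.37 0.33 0.29 0.24 0.21 0.18]
3 0 8 [0.03 0.04 0.07 0.11 0.14 0.18]
3 3 0 [0.29 0.26 0.24 0.23 0.23 0.24]
3 3 -8 [0.41 0.37 0.33 0.3  0.28 0.27]
3 3 -12 [0.46 0.42 0.37 0.34 0.31 0.29]
3 3 8 [0.23 0.23 0.24 0.26 0.28 0.31]
3 6 0 [0.46 0.44 0.42 0.42 0.42 0.43]
3 6 -8 [0.55 0.52 0.49 0.46 0.45 0.44]
3 6 -12 [0.59 0.55 0.51 0.48 0.46 0.45]
3 6 8 [0.41 0.41 0.42 0.43 0.45 0.47]
-2 0 0 [0.21 0.17 0.13 0.09 0.07 0.05]
-2 0 -8 [0.36 0.32 0.28 0.24 0.21 0.18]
-2 0 -12 [0.43 0.39 0.34 0.3  0.27 0.24]
-2 0 8 [0.07 0.04 0.02 0.06 0.09 0.12]
-2 3 0 [0.33 0.3  0.27 0.25 0.24 0.24]
-2 3 -8 [0.46 0.42 0.38 0.35 0.32 0.31]
-2 3 -12 [0.52 0.48 0.43 0.39 0.36 0.34]
-2 3 8 [0.24 0.22 0.22 0.23 0.25 0.27]
-2 6 0 [0.49 0.46 0.44 0.43 0.43 0.43]
-2 6 -8 [0.6  0.56 0.53 0.5  0.48 0.47]
-2 6 -12 [0.64 0.6  0.56 0.53 0.51 0.49]
-2 6 8 [0.41 0.41 0.4  0.41 0.43 0.44]
```

```bash
cat > h2.py <<'E'
from h import *
def fk(k,j1,j2,ph):
    h,L1,a,L2,d,r0,al,c=k
    Z=R.from_euler('z',j1+al);
    return Z.apply([r0+L1*np.sin(j2)+a*np.sin(ph)+L2*np.cos(ph),c,h+L1*np.cos(j2)+a*np.cos(ph)-L2*np.sin(ph)]),Z.apply([np.cos(ph),0,-np.sin(ph)])
def res(k):
    o=[]
    for j1,j2,j3,j5,p,q in D:
        t=R.from_quat(q).as_matrix()[:,2];w,F=fk(k,j1,j2,j2-j3)
        o+=list(w+k[4]*t-p)+[300*(F@t-np.cos(j5))]
    return o
def arm():
    b=None
    for al in(0,-.26):
        for d in(100,250):
            s=least_squares(res,[300,400,0,400,d,0,al,0])
            if b is None or s.cost<b.cost:b=s
    return b.x,np.abs(b.fun).max()
def ik(k,pos,Rt):
    t=Rt.as_matrix()[:,2];w=pos-k[4]*t
    x=least_squares(lambda x:fk(k,*x)[0]-w,[.2,.05,.9]).x
    return *x,np.arccos(np.clip(fk(k,*x)[1]@t,-1,1))
E
python3 - <<'E'
from h2 import *
k,e=arm();print(k.round(2),e)
for d in D: print(np.round(ik(k,np.array(d[4]),R.from_quat(d[5])),2),d[0],d[1],d[1]-d[2],d[3])
for yaw in(8.8,3,-2):
  for pitch in(0,3,6):
    for roll in(0,-8,-12,8):
      j=[ik(k,*pose(2,y,81.5,yaw,pitch,roll))[3] for y in(85,50,10,-30,-60,-90)]
      print(yaw,pitch,roll,np.round(j,2))
E
```

```text
[-1.5040e+01  3.9768e+02  2.4520e+01  8.8900e+01  1.2059e+02  3.6263e+02
 -5.0000e-02 -1.0559e+02] 64.84410446507582
[1.47 0.42 0.03 1.55] 1.5066 0.38546 0.37872 1.194
[-0.39  0.31  1.57  0.56] -0.41414 0.22034 0.63479 0.43913
[-0.39  0.13  0.39  0.68] -0.4 0.11 0.44 0.62
[ 0.7  -0.15  0.39  0.72] 0.8 -0.12 0.8 0.44
[0.59 0.09 0.96 0.22] 0.49 0.06 0.98 0.19
8.8 0 0 [0.23 0.19 0.14 0.1  0.07 0.06]
8.8 0 -8 [0.38 0.34 0.3  0.25 0.22 0.18]
8.8 0 -12 [0.45 0.41 0.37 0.32 0.29 0.25]
8.8 0 8 [0.07 0.04 0.04 0.08 0.12 0.15]
8.8 3 0 [0.34 0.31 0.28 0.26 0.26 0.26]
8.8 3 -8 [0.47 0.43 0.39 0.35 0.33 0.3 ]
8.8 3 -12 [0.53 0.49 0.44 0.4  0.37 0.34]
8.8 3 8 [0.24 0.23 0.23 0.25 0.27 0.3 ]
8.8 6 0 [0.49 0.47 0.45 0.44 0.44 0.44]
8.8 6 -8 [0.6  0.57 0.53 0.5  0.48 0.47]
8.8 6 -12 [0.64 0.61 0.56 0.53 0.5  0.48]
8.8 6 8 [0.41 0.41 0.41 0.43 0.45 0.47]
3 0 0 [0.3  0.26 0.21 0.17 0.14 0.11]
3 0 -8 [0.45 0.41 0.37 0.32 0.29 0.25]
3 0 -12 [0.52 0.48 0.44 0.39 0.36 0.32]
3 0 8 [0.14 0.1  0.06 0.03 0.05 0.08]
3 3 0 [0.4  0.36 0.33 0.3  0.28 0.27]
3 3 -8 [0.54 0.5  0.46 0.42 0.39 0.36]
3 3 -12 [0.6  0.56 0.51 0.47 0.44 0.41]
3 3 8 [0.26 0.24 0.23 0.23 0.24 0.25]
3 6 0 [0.53 0.51 0.48 0.46 0.45 0.45]
3 6 -8 [0.66 0.62 0.58 0.55 0.53 0.51]
3 6 -12 [0.71 0.67 0.63 0.59 0.56 0.54]
3 6 8 [0.43 0.41 0.41 0.41 0.42 0.44]
-2 0 0 [0.36 0.32 0.27 0.23 0.2  0.16]
-2 0 -8 [0.51 0.47 0.43 0.38 0.35 0.32]
-2 0 -12 [0.58 0.54 0.5  0.45 0.42 0.39]
-2 0 8 [0.2  0.16 0.12 0.07 0.04 0.04]
-2 3 0 [0.45 0.41 0.37 0.34 0.32 0.3 ]
-2 3 -8 [0.6  0.56 0.51 0.47 0.44 0.41]
-2 3 -12 [0.66 0.62 0.57 0.53 0.5  0.47]
-2 3 8 [0.3  0.27 0.25 0.23 0.23 0.24]
-2 6 0 [0.58 0.54 0.51 0.49 0.48 0.47]
-2 6 -8 [0.71 0.68 0.63 0.6  0.57 0.55]
-2 6 -12 [0.77 0.73 0.68 0.64 0.61 0.59]
-2 6 8 [0.45 0.43 0.41 0.41 0.41 0.42]
```

The simple arm model doesn't fit well (65 mm residual), so I won't rely on it. Joint 5 clearly needs a steeper tool. The clean fix is to put the brush back in its rest by reversing the same moves, then grip it higher on the handle with less tilt. That keeps clearance to the press head and keeps the brush upright.

```bash
python3 -m creep '{"translation":[[0,0.2,1.5],[0,0.5,3.5],[-0.2,0.8,4.4],[-2,0.6,4.4],[-4.5,0.5,4.4],[-7,0.3,4.4],[-7.8,0.2,4.4],[-7.8,0.2,4.4]],"delta_rot":[[0,0,0],[0,0,0],[0,0,0],[0,0,0],[0,0,0],[0,0,0],[0,0,0],[0,0,0]],"hand":[1.5,1.5,1.5,1.5,1.5,1.5,1.5,1.5]}'
python3 -m creep '{"translation":[[0.5,-3.5,0],[1,-7,0],[1.5,-11,0],[2,-14,0],[2.6,-18,0],[3,-21.3,0],[3.2,-25,0],[3.3,-29,0]],"delta_rot":[[0,0,0],[0,0,0],[0,0,0],[0,0,0],[0,0,0],[0,0,0],[0,0,-2],[0,0,-4]],"hand":[1.5,1.5,1.5,1.5,1.5,1.5,1.5,1.5]}'
python3 -m creep '{"translation":[[0.1,-4,0],[0.2,-8,0],[0.3,-12,0],[0.3,-15,0],[0.3,-17.5,0],[0.3,-19,0],[0.3,-19.3,0],[0.3,-19.3,0]],"delta_rot":[[0,0,-2],[0,0,-4],[0,0,-6],[0,0,-8],[0,0,-9],[0,0,-9.7],[0,0,-9.7],[0,0,-9.7]],"hand":[1.5,1.5,1.5,1.5,1.5,1.5,1.5,1.5]}'
python3 - <<'E'
from h import *
s=read_state();print(s["joints"].round(2));t=np.array([476.6,-317.,172.7]);print(delta(t,R.from_quat([.96091,-.04072,.27361,.01106])))
E
```

```text
clock: 9.3
position: [439.9, 165.7, 265.2]
ee_rot: [0.959, 0.074, 0.273, -0.022]
contact_force: [-0.0, -0.4, -1.5]
gripper_width: 19.5
grasp_force: 61.2
clock: 10.3
position: [473.9, -125.5, 265.2]
ee_rot: [0.961, 0.04, 0.273, -0.012]
contact_force: [0.2, -0.1, -1.8]
gripper_width: 19.5
grasp_force: 61.1
clock: 11.3
position: [476.5, -316.7, 265.1]
ee_rot: [0.961, -0.041, 0.273, 0.011]
contact_force: [-0.2, -0.0, -1.4]
gripper_width: 19.6
grasp_force: 61.1
[-0.4   0.11 -0.33 -0.28 -0.62  2.07]
(array([ 0.01, -0.03, -9.24]), array([-0.03, -0.05, -0.  ]))
```

```bash
python3 -m creep '{"translation":[[0,0,-2.5],[0,0,-5],[0,0,-7],[0,0,-8.3],[0,0,-9],[0,0,-9.3],[0,0,-9.3],[0,0,-9.3]],"delta_rot":[[0,0,0],[0,0,0],[0,0,0],[0,0,0],[0,0,0],[0,0,0],[0,0,0],[0,0,0]],"hand":[1.5,1.5,1.5,1.5,1.5,1.5,1.5,1.5]}'
python3 -m creep '{"translation":[[0,0,0],[0,0,0],[0,0,0],[0,0,0],[-0.3,0,0.6],[-0.7,0,1.3],[-0.7,-0.1,1.3],[-0.7,-0.1,1.3]],"delta_rot":[[0,0,0],[0,0,0],[0,0,0],[0,0,0],[0.5,5.5,0],[0.9,11,0],[0.9,11,0],[0.9,11,0]],"hand":[6,6,6,6,6,6,6,6]}'
python3 - <<'E'
from h import *
c=get_calibration("wrist");p,d=get_image("wrist");w=cloud(d,c);z=w[...,2];b=(w[...,0]>440)&(w[...,0]<640)&(abs(w[...,1]+325)<50)
print("head",rect(w,b&(z>74)&(z<86)&(w[...,0]>500)));print(read_state()["joints"].round(2))
q=w[b&(z>120)&(z<175)&(abs(w[...,1]+320)<15)];print(q[:,1].min(),q[:,1].max(),q.mean(0))
E
```

```text
clock: 12.3
position: [476.8, -317.1, 173.0]
ee_rot: [0.961, -0.041, 0.274, 0.011]
contact_force: [0.9, -0.1, -1.2]
gripper_width: 19.3
grasp_force: 61.0
clock: 13.3
position: [469.2, -317.7, 184.8]
ee_rot: [0.983, -0.042, 0.18, 0.007]
contact_force: [-0.5, -0.1, -0.6]
gripper_width: 59.8
grasp_force: 0.0
head (((567.0142211914062, -325.0417175292969), (29.55279541015625, 108.46115112304688), 84.90966033935547), 4011)
[-0.36  0.23 -0.39 -0.17 -0.62  1.97]
-330.12452902684106 -308.15315426473546 [ 501.83712559 -319.42277544  151.99347871]
```

```bash
python3 -m creep '{"translation":[[0,0,0],[0,0,0],[0,0,0],[0,0,0],[0,0,0],[0,0,0],[0,0,0.7],[0,0,1.5]],"delta_rot":[[0,0,0],[0,0,0],[0,0,0],[0,0,0],[0,0,0],[0,0,0],[0,0,0],[0,0,0]],"hand":[3,1.5,1.5,1.5,1.5,1.5,1.5,1.5]}'
python3 -m creep '{"translation":[[0,0,2],[0,0,4],[0,0,6],[0,0,7.2],[0,0,7.8],[0,0,7.8]],"delta_rot":[[0,0,0],[0,0,0],[0,0,0],[0,0,0],[0,0,0],[0,0,0]],"hand":[1.5,1.5,1.5,1.5,1.5,1.5]}'
cat >> h.py <<'E'
G=np.array([-98.9,0,151.]);F=21
def bp(x,y,z):
    "press-frame brush pose, yaw of press"
    o=np.r_[C+x*XP+y*YP,z];Rb=R.from_euler('z',8.8,degrees=True);return delta(o+Rb.apply(G),Rb*brushpose(0,0,0,0,F)[1])
def look(name):
    c=get_calibration("wrist");s=read_state();p,d=get_image("wrist");cv2.imwrite(f"pics/{name}.png",p[...,::-1]);np.savez(f"pics/{name}.npz",p=p,d=d,**c)
    w=cloud(d,c);Rw=R.from_quat(s["ee_rot"])*brushpose(0,0,0,0,F)[1].inv()
    l=Rw.inv().apply((w-s["position"]).reshape(-1,3)).reshape(w.shape)+G
    m=(abs(l[...,0]-10)<50)&(abs(l[...,1])<14)&(abs(l[...,2]-46)<14);g=l[m]
    A=np.c_[g[:,:2],np.ones(len(g))];r=np.ones(len(g),bool)
    for _ in range(4): k=np.linalg.lstsq(A[r],g[r,2],rcond=None)[0];r=abs(A@k-g[:,2])<3
    ma=abs(l[...,2]-k[2]-k[0]*l[...,0]-k[1]*l[...,1])<4
    print("slopes deg",np.degrees(k[:2]).round(1),"z0",k[2].round(1),rect(l,ma&(abs(l[...,0])<70)&(abs(l[...,1])<25)),"joints",s["joints"].round(2))
E
python3 - <<'E'
from h import *
look("w5")
for a in [(-75,-120,125),(-75,95,125),(2,95,125),(2,85,82),(2,-90,82)]: print(a,bp(*a))
E
```

```text
clock: 14.35
position: [469.5, -317.8, 200.5]
ee_rot: [0.983, -0.042, 0.179, 0.007]
contact_force: [0.2, -0.7, -1.4]
gripper_width: 19.0
grasp_force: 58.5
clock: 15.1
position: [469.5, -317.9, 278.4]
ee_rot: [0.983, -0.042, 0.18, 0.007]
contact_force: [-0.1, -0.2, -2.1]
gripper_width: 19.1
grasp_force: 58.7
slopes deg [0.2 0.6] z0 45.0 (((-0.16617202758789062, 0.7443361282348633), (29.455856323242188, 108.97504425048828), 89.79460906982422), 3956) joints [-0.36  0.13 -0.26 -0.13 -0.83  1.92]
(-75, -120, 125) (array([-0.55, 26.65, -0.18]), array([-0.06, -0.33, 13.65]))
(-75, 95, 125) (array([-3.84, 47.9 , -0.18]), array([-0.06, -0.33, 13.65]))
(2, 95, 125) (array([ 3.77, 49.08, -0.18]), array([-0.06, -0.33, 13.65]))
(2, 85, 82) (array([ 3.92, 48.09, -4.48]), array([-0.06, -0.33, 13.65]))
(2, -90, 82) (array([ 6.6 , 30.79, -4.48]), array([-0.06, -0.33, 13.65]))
```

```bash
python3 -m creep '{"translation":[[0,2,0],[0,5,0],[-0.1,8.5,0],[-0.2,12,0],[-0.3,16,0],[-0.4,20,0],[-0.5,24,0],[-0.6,27,0]],"delta_rot":[[0,0,1],[0,0,3],[0,0,5],[0,0,7],[0,0,9],[0,0,11],[0,0,12.5],[0,0,13.7]],"hand":[1.5,1.5,1.5,1.5,1.5,1.5,1.5,1.5]}'
python3 -m creep '{"translation":[[-0.5,3,0],[-0.9,6,0],[-1.4,9,0],[-1.9,12,0],[-2.3,15,0],[-2.8,18,0],[-3.1,20,0],[-3.3,21,0]],"delta_rot":[[0,0,0],[0,0,0],[0,0,0],[0,0,0],[0,0,0],[0,0,0],[0,0,0],[0,0,0]],"hand":[1.5,1.5,1.5,1.5,1.5,1.5,1.5,1.5]}'
python3 -m creep '{"translation":[[2,0.2,0],[4,0.4,0],[6,0.6,0],[7.6,0.8,0],[7.6,0.8,-1.5],[7.7,0.5,-3],[7.8,0.2,-4],[7.8,0,-4.2]],"delta_rot":[[0,0,0],[0,0,0],[0,0,0],[0,0,0],[0,0,0],[0,0,0],[0,0,0],[0,0,0]],"hand":[1.5,1.5,1.5,1.5,1.5,1.5,1.5,1.5]}'
python3 - <<'E'
from h import *
look("w6");print(bp(2,85,82),bp(2,0,82),bp(2,-60,82),bp(2,-95,82))
E
```

```text
clock: 16.15
position: [462.9, -46.7, 277.6]
ee_rot: [0.981, 0.077, 0.179, -0.014]
contact_force: [1.0, 0.4, -1.7]
gripper_width: 19.3
grasp_force: 58.9
clock: 17.15
position: [430.1, 162.7, 277.7]
ee_rot: [0.981, 0.076, 0.179, -0.014]
contact_force: [0.9, 0.3, -1.4]
gripper_width: 19.3
grasp_force: 58.9
clock: 18.15
position: [508.4, 161.4, 235.7]
ee_rot: [0.981, 0.076, 0.179, -0.014]
contact_force: [-0.7, 0.2, -1.6]
gripper_width: 18.6
grasp_force: 59.0
slopes deg [0.2 0.5] z0 45.0 (((-0.038867950439453125, 0.6001033782958984), (29.380157470703125, 109.23714447021484), 89.8189926147461), 3948) joints [ 0.7   0.09 -0.6   0.33 -0.6   0.78]
(array([ 0.01,  0.16, -0.29]), array([ 0.05, -0.32, -0.02])) (array([ 1.31, -8.24, -0.29]), array([ 0.05, -0.32, -0.02])) (array([  2.23, -14.17,  -0.29]), array([ 0.05, -0.32, -0.02])) (array([  2.76, -17.63,  -0.29]), array([ 0.05, -0.32, -0.02]))
```

```bash
python3 -m creep '{"translation":[[0,0,-0.2],[0.2,-1,-0.2],[0.3,-2,-0.2],[0.5,-3,-0.2],[0.6,-4,-0.2],[0.8,-5,-0.2],[0.9,-6,-0.2],[1.1,-7,-0.2]],"delta_rot":[[0,0,0],[0,0,0],[0,0,0],[0,0,0],[0,0,0],[0,0,0],[0,0,0],[0,0,0]],"hand":[1.5,1.5,1.5,1.5,1.5,1.5,1.5,1.5]}'
python3 - <<'E'
from h import *
look("w7");print(bp(2,0,82),bp(2,-60,82),bp(2,-95,82))
E
```

```text
clock: 19.2
position: [519.8, 91.4, 234.6]
ee_rot: [0.981, 0.076, 0.18, -0.014]
contact_force: [-0.1, 1.6, -0.3]
gripper_width: 19.1
grasp_force: 59.1
slopes deg [ 0.4 -3.5] z0 45.9 (((-12.014450073242188, 1.0177440643310547), (84.84330749511719, 29.371585845947266), 0.2568431496620178), 575) joints [ 0.55  0.08 -0.59  0.25 -0.59  0.99]
(array([ 0.19, -1.15, -0.14]), array([ 0.02, -0.3 ,  0.01])) (array([ 1.11, -7.08, -0.14]), array([ 0.02, -0.3 ,  0.01])) (array([  1.65, -10.54,  -0.14]), array([ 0.02, -0.3 ,  0.01]))
```

View pics/w7.png

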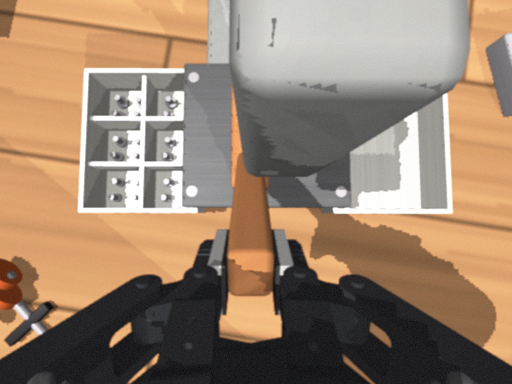

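The view shows the press head hiding the brush. The bed behind the brush, at (210,130), is clear. I'll keep sweeping.

```bash
python3 -m creep '{"translation":[[0.1,-0.8,0],[0.3,-1.8,0],[0.4,-2.8,0],[0.6,-3.8,0],[0.7,-4.7,0],[0.9,-5.6,0],[1,-6.4,0],[1.1,-7.2,0]],"delta_rot":[[0,0,0],[0,0,0],[0,0,0],[0,0,0],[0,0,0],[0,0,0],[0,0,0],[0,0,0]],"hand":[1.5,1.5,1.5,1.5,1.5,1.5,1.5,1.5]}'
python3 -m creep '{"translation":[[0.1,-0.6,0],[0.2,-1.2,0],[0.3,-1.8,0],[0.4,-2.4,0],[0.5,-3,0],[0.6,-3.6,0],[0.6,-4,0],[0.6,-4,0]],"delta_rot":[[0,0,0],[0,0,0],[0,0,0],[0,0,0],[0,0,0],[0,0,0],[0,0,0],[0,0,0]],"hand":[1.5,1.5,1.5,1.5,1.5,1.5,1.5,1.5]}'
python3 - <<'E'
from h import *
look("w8");print(bp(2,-95,82))
for n in("scene","top"):
    p,d=get_image(n);cv2.imwrite(f"pics/{n}1.png",p[...,::-1])
a=cv2.imread("pics/w8.png");b=cv2.imread("pics/scene1.png")[150:310,180:360];b=cv2.resize(b,(432,384),interpolation=cv2.INTER_CUBIC)
cv2.imwrite("pics/m8.png",cv2.resize(np.hstack([a,b]),(800,325)))
E
```

```text
clock: 20.25
position: [530.7, 19.4, 234.5]
ee_rot: [0.981, 0.076, 0.179, -0.014]
contact_force: [0.1, 0.8, -1.2]
gripper_width: 18.9
grasp_force: 59.1
clock: 21.25
position: [536.6, -20.3, 234.4]
ee_rot: [0.981, 0.076, 0.179, -0.014]
contact_force: [-0.2, 0.2, -1.1]
gripper_width: 18.8
grasp_force: 59.1
slopes deg [0.2 0.5] z0 45.0 (((-0.12613296508789062, 0.5412015914916992), (29.39537811279297, 109.00074005126953), 89.92576599121094), 3962) joints [ 0.29  0.1  -0.5   0.08 -0.61  1.38]
(array([-0.05,  0.53, -0.14]), array([ 0.01, -0.27, -0.04]))
```

View pics/m8.png

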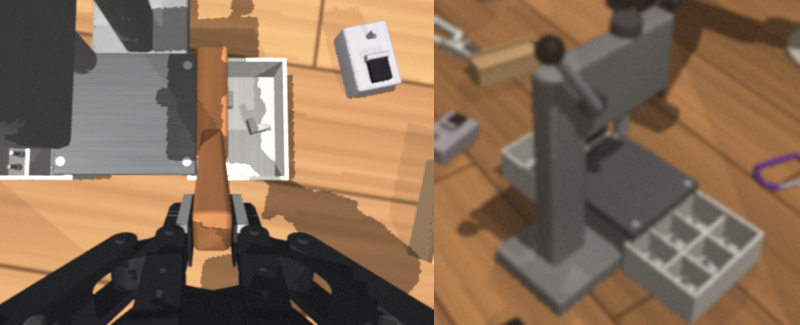

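The bed is empty, and the L piece is visible in the tray at (258,127). The brush hides the rest of the tray. I'll lift and move away, then check the tray.

```bash
python3 -m creep '{"translation":[[0,0,1.5],[0,0,3],[0,0,4.4],[-0.7,-3,4.4],[-1.4,-6,4.4],[-2.1,-9,4.4],[-2.8,-12,4.4],[-3.2,-14,4.4]],"delta_rot":[[0,0,0],[0,0,0],[0,0,0],[0,0,-1.5],[0,0,-3],[0,0,-4.5],[0,0,-6],[0,0,-7]],"hand":[1.5,1.5,1.5,1.5,1.5,1.5,1.5,1.5]}'
python3 - <<'E'
from h import *
look("w9");print(delta(np.array([469.5,-317.9,278.4]),R.from_quat([.983,-.042,.18,.007])))
p,d=get_image("top");cv2.imwrite("pics/top2.png",p[...,::-1])
def cc(p,x,y,zr):
    m=((p[...,0]>x[0])&(p[...,0]<x[1])&(p[...,1]>y[0])&(p[...,1]<y[1])&(p[...,2]>zr[0])&(p[...,2]<zr[1])).astype(np.uint8)
    k,l,st,_=cv2.connectedComponentsWithStats(m)
    for i in range(1,k):
        if st[i,4]>8:q=p[l==i];print(st[i],q.mean(0).round(),np.ptp(q,axis=0).round())
for n,pp in(("wrist",press(cloud(np.load("pics/w9.npz")["d"],np.load("pics/w9.npz")))),("top",press(cloud(d,get_calibration("top"))))):
    print(n,"tray");cc(pp,(-68,68),(-182,-83),(9,40));print("bed");cc(pp,(-72,72),(-85,85),(84,112))
a=cv2.imread("pics/w9.png");b=cv2.resize(p[...,::-1][120:220,140:290],(576,384),interpolation=cv2.INTER_CUBIC)
cv2.imwrite("pics/m9.png",cv2.resize(np.hstack([a,b]),(800,282)))
E
```

```text
clock: 22.4
position: [504.2, -161.0, 278.7]
ee_rot: [0.984, 0.015, 0.18, -0.003]
contact_force: [-0.2, 0.7, -1.9]
gripper_width: 18.9
grasp_force: 59.3
slopes deg [0.2 0.5] z0 45.1 (((-0.12051010131835938, 0.6481218338012695), (29.400381088256836, 109.14058685302734), 89.87032318115234), 3964) joints [-0.01  0.05 -0.4  -0.02 -0.76  1.63]
(array([ -3.44, -15.58,  -0.02]), array([ 0.07, -0.04, -6.58]))
wrist tray
[115  88  41  21 626] [  38. -107.   19.] [25. 46. 20.]
[169 114  25  18 243] [  -2. -161.   20.] [21. 28. 14.]
[119 133  19  21 290] [-21. -93.  24.] [24. 20. 22.]
bed
top tray
[236 159  16   8  87] [  36. -105.   19.] [25. 44. 22.]
[258 170  10   6  34] [  -3. -157.   22.] [18. 26. 18.]
[239 177   7   9  44] [-21. -91.  24.] [27. 20. 25.]
bed
```

View pics/m9.png

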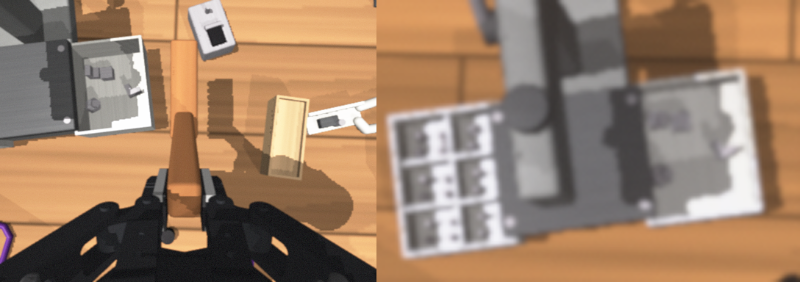

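All four pieces are in the tray: a touching pair at press (38,−107), the L at (−2,−161) and the bolt at (−21,−93). The bed is clear. Now the brush goes back to its rest.

```bash
python3 -m creep '{"translation":[[-0.4,-2,0],[-1,-5,0],[-1.7,-8,0],[-2.3,-11,0],[-2.9,-13.5,0],[-3.3,-15,0],[-3.5,-15.6,0],[-3.5,-15.6,0]],"delta_rot":[[0,0,-1],[0,0,-2],[0,0,-3.3],[0,0,-4.6],[0,0,-5.7],[0,0,-6.4],[0,0,-6.6],[0,0,-6.6]],"hand":[1.5,1.5,1.5,1.5,1.5,1.5,1.5,1.5]}'
python3 -m creep '{"translation":[[0,0,-2],[0,0,-4],[0,0,-6],[0,0,-7.5],[0,0,-8.5],[0,0,-9],[0,0,-9.2],[0,0,-9.2]],"delta_rot":[[0,0,0],[0,0,0],[0,0,0],[0,0,0],[0,0,0],[0,0,0],[0,0,0],[0,0,0]],"hand":[1.5,1.5,1.5,1.5,1.5,1.5,1.5,1.5]}'
python3 - <<'E'
from h import *
look("w10");s=read_state();print(s["position"],s["contact_force"])
E
```

```text
clock: 23.5
position: [469.6, -315.8, 278.4]
ee_rot: [0.983, -0.041, 0.18, 0.007]
contact_force: [-0.2, -0.4, -1.1]
gripper_width: 18.7
grasp_force: 59.4
clock: 24.5
position: [469.8, -316.1, 186.8]
ee_rot: [0.983, -0.041, 0.18, 0.007]
contact_force: [0.8, -0.1, -1.5]
gripper_width: 19.5
grasp_force: 59.4
slopes deg [0.1 0.7] z0 45.0 (((-0.34381866455078125, 0.6942586898803711), (29.418914794921875, 108.755859375), 89.83857727050781), 3960) joints [-0.36  0.22 -0.39 -0.17 -0.62  1.97]
[ 469.82791169 -316.17748298  186.94074089] [ 0.51630512 -0.4088821  -1.67449128]
```

```bash
python3 -m creep '{"translation":[[0,-0.1,-0.1],[0,-0.1,-0.15],[0,-0.1,-0.15],[0,-0.1,-0.15],[0,-0.1,-0.15],[0,-0.1,-0.15],[0,-0.1,-0.15],[0,-0.1,-0.15]],"delta_rot":[[0,0,0],[0,0,0],[0,0,0],[0,0,0],[0,0,0],[0,0,0],[0,0,0],[0,0,0]],"hand":[1.5,1.5,3,6,6,6,6,6]}'
python3 -m creep '{"translation":[[-0.4,0,0.9],[-1.2,0.1,3],[-2,0.2,5],[-2.8,0.2,7],[-3.6,0.3,9],[-4.5,0.4,11],[-5,0.4,12],[-5,0.4,12]],"delta_rot":[[0,0,0],[0,0,0],[0,0,0],[0,0,0],[0,0,0],[0,0,0],[0,0,0],[0,0,0]],"hand":[6,6,6,6,6,6,6,6]}'
python3 - <<'E'
from h import *
c=get_calibration("wrist");p,d=get_image("wrist");w=cloud(d,c);z=w[...,2];b=(w[...,0]>420)&(w[...,0]<650)&(abs(w[...,1]+325)<50)
print("head",rect(w,b&(z>74)&(z<88)&(w[...,0]>510)),"rest",rect(w,b&(z>38)&(z<46)))
cv2.imwrite("pics/w11.png",p[...,::-1]);p2,_=get_image("top");q=cv2.resize(p2[...,::-1],(512,384))
cv2.imwrite("pics/m11.png",cv2.resize(np.hstack([p[...,::-1],q]),(800,300)))
E
```

```text
clock: 25.55
position: [469.6, -317.0, 184.9]
ee_rot: [0.983, -0.041, 0.18, 0.007]
contact_force: [-0.4, -1.1, -0.7]
gripper_width: 60.1
grasp_force: 0.0
clock: 26.55
position: [419.5, -313.1, 305.9]
ee_rot: [0.983, -0.041, 0.181, 0.008]
contact_force: [-0.2, 0.1, -0.1]
gripper_width: 60.2
grasp_force: 0.0
head (((567.720458984375, -324.8178405761719), (29.05618667602539, 108.66302490234375), 85.20640563964844), 1818) rest (((564.9561157226562, -330.4037780761719), (54.04393768310547, 134.78933715820312), 83.96676635742188), 712)
```

View pics/m11.png

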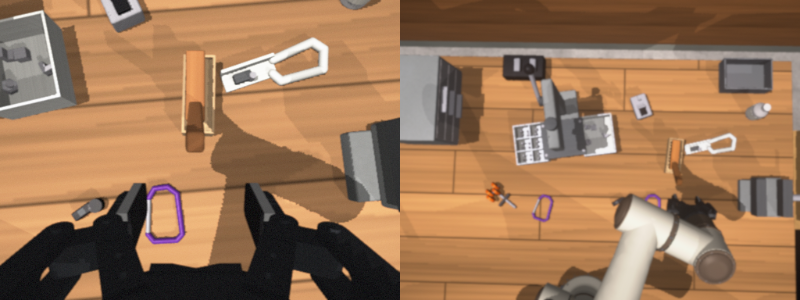

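The brush stands upright in its rest at (198,95), matching its original position. The gripper is open and clear, and the climbing gear and battery case look undisturbed.

```bash
python3 -c "from bench import *; print(job_done())"
```

```text
the job is handed in; nothing more can be done
None
```

Job handed in at about 26.6 s of the 58 s: all four scraps are in the open tray, the brush is back standing in its rest and released, and the pictures and force readings showed no contact with the press or the bystander gear.

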